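Check weight onto the balance

ROBOT

A 6-joint arm with a two-finger parallel gripper is mounted at the origin on a cart in front of the work surface, level with it; the furniture and walls round the work are solid. World frame = base frame: x ahead of the robot, y to its left, z up, the work surface at z = 0. Lengths are in m, angles in rad, forces in N, time in s.
With the tool pointing down it reaches from about 0.275 to 0.85 m from the base axis. Payload 19 kg.
Tool frame: the origin (TCP) lies at the very end of the fingers, on their centre line; the grasp point (between the pads) lies 19 mm behind it; x points along the fingers, z is the direction in which the jaws open and shut, and the axes are right-handed (so a half turn about x gives the same grasp; the last joint's range is limited). The gripper opens to 85 mm and grips with 20 to 120 N. Pads are 22 mm wide; open, the fingers measure 114 mm over their backs; the gripper's body (76 mm by 85 mm) begins 54 mm behind the grasp point. The pads swing forward as they close: fully open they stand 13 mm farther back than shut.
Start: joints at [-1.31, 0.15, 1.437, -0, 1.554, -0.134], TCP at [0.221, -0.531, 0.231] pointing down, gripper open.
Joint ranges: [-2.8, 2.8], [-0.68, 2.1], [0.12, 2.68], [-1.39, 4.53], [0.16, 2.79], [-2.81, 2.81]. Speed limits (rad/s): [1.89, 1.89, 2.22, 3.01, 3.01, 3.01].

INTERFACE

Orientations are given as a rotation vector (axis times angle).
In Python, from plant import env gives the robot as it stands.
- The arm moves only by the tool step_arm, never from a script. Its argument "steps" is text: rows parted by semicolons, each of 4 numbers parted by spaces: the shift along the tool's x, y, z in units of 40 mm (1.0 is 40 mm), then the turn about the tool's x in degrees. In form: dx dy dz roll; .... A call has 1 to 8 rows; each row is the pose to reach, as a shift and turn from the pose measured when the call began, along the tool's axes at that moment; what a row does not reach only later rows make up. A row lasts 1/12 s, in which the tool goes at most 41.7 mm and 7.16 degrees, less where a joint would pass 70% of its speed; a pose out of reach is approached as far as the arm can. A call with a gripper value outside its range is refused whole. "gripper" is the opening in per cent of the stroke, from 0 (shut) to 100 (fully open), set as the call begins (left out, the last holds). The fingers move at their own pace and stop on an object; the grip force is fixed at half the most. Time passes only in rows, so rows that repeat a pose let the fingers close. It gives the time, the measured TCP pose, the force and the opening at its end, in the units of the state.
- env.observe(): the state, without advancing time (a new reading comes with each control period).
- env.snapshot(name): name is "scene" or "side" or "wrist"; returns the picture (480x640x3 uint8, red, green, blue); there is no depth.
- env.camera_info(name): a dict with "fx", "fy", "cx", "cy" (pixels), "position" and "attitude" of the camera in the world. Camera axes: x right, y down, z forward; pixel columns grow to the right and rows downward; lengths in m; the calibration is good to about 2 mm. A picture is of the moment at which its call begins: read the wrist's pose just before it. camera_info takes no time and is no camera call; for the wrist camera it gives the pose at the moment of the call.
- env.job_done(): hands the job in, once; it reports no verdict.
Trained networks look in the newest picture that a camera, given by its name, has taken for a name from the list of things; names that differ only in an ending like _2 or _b are one class to them, and where a whole thing is asked for, a point or a joint stands for the part that bears it (a point fixed in the world has none). Each returns a list of dicts, best first, with "p" (0 to 1); they miss things now and then, are a little off and sometimes report something else, mostly with a low value. They report only what shows in the picture. A call takes as long as a camera call.
- env.trace(camera, label): "mask" (480x640 bool, what is visible of it) and "extent" ([left, top, right, bottom] in pixels, round what is visible of it).
The state is a dict: "t": time; "q": joint angles; "qd": joint speeds; "effort": joint torques, N m; "tool_pos": TCP position; "eef_rot": TCP orientation; "ft_force": force on the tool from outside, world axes, zero at the start; "torque": the same for the moment, N m; "finger_gap": finger opening in m.
Only numpy, scipy, OpenCV 4.12 (cv2) and the standard library are available. Lean on these libraries where they do the work, as an engineer would, in place of code of your own. Each camera call takes 0.05 s, during which the arm holds its last target. There are 200 camera calls.

TASK

Get the small check weight out for the balance: press on top of the wooden box's flush lid and drag it back towards the robot by friction until it is fully open, pressing gently because the lid is thin (never more than 25 N on it). Then take the small weight out of the box and set it down upright on the middle of the balance's round pan, without dropping it; leave the box open and everything else where it stands.

Things in the scene. Friction and masses are not known exactly. Their poses are not given: they have to be found in the camera images.
- weight_box: Pale wooden box, fixed on the bench, 96 mm (own x) by 130 mm (own y). Origin under its centre, 0 to 8 mm above the bench (levelling feet). Own -x is the front, where the lid slides out. Above the origin: inner floor 12 mm, front wall 45, lid top and rear wall 50, side rails 52. Clear inside: own x -40 to +38 mm, y -53 to +53 mm.
- lid (a joint): How far the lid is slid out along the box's own -x, m: 0 shut, 0.074 fully open at its end stop. Stiff: about 4.5 N moves it, and it stays where left. No handle, nothing to grip: press on it and drag. How well a fingertip grips the wood is moderate and differs from day to day; pressing with about 12 to 16 N makes the lid follow.
- lid_top (a point): Middle of the lid's flat top; moves with the lid; z up, axes as the box's. The lid is a level, darker wooden plate 84 mm (x) by 110 mm (y), 4 mm thick, with thin ribs in the middle, between side rails 112 mm apart.
- weight: Small plain metal check weight, a cylinder 18 mm across and 30 mm tall overall with a narrower neck and knob on top, about 50 g, standing upright on the inner floor of the box, up to 15 mm off its middle. Origin at the centre of its underside, z up.
- balance: White bench balance fixed on the bench, 170 mm (x) by 140 mm (y), body 40 mm high. Origin under its centre, own -x is its front with the dark display.
- pan (a point): Middle of the top face of the balance's round steel pan, 100 mm across, 56 mm above the bench; z up.
- large_weight: Larger check weight, 29 mm across and 48 mm tall, standing on the bench; bystander. Origin under its centre.
- cup: Small light sample cup, 37 mm across, 26 mm tall, on the bench; bystander. Origin under its centre.
- bush: Bush, 30 mm across, 26 mm tall, on the bench; bystander. Origin under its centre.
- tweezers_b: Tweezers, 129 mm long, lying on the bench; bystander.
- bolt: Small bolt, 31 mm long, lying on the bench; bystander.

How it is judged:
On the way, in this order (a step that is already met when the one before it is completed fails the run):
1. the lid is drawn fully open, with the weight still standing in the box (value of joint lid above 0.066 m and horizontal distance between weight and weight_box below 0.06 m), for 0.2 s.
2. the weight is lifted out of the box (height (world z) of weight above 0.065 m and contact force between the fingers and weight above 0.5 N), for 0.1 s.
At the end, for the whole second after the job is handed in: the small weight stands still and upright on the balance pan, its middle within 20 mm of the pan's middle, and the lid is still open (at least 66 mm of its 74 mm) (horizontal distance between weight and pan below 0.02 m and height (world z) of weight between 0.05 and 0.062 m and angle between weight's own z axis and vertical below 0.1 rad and linear speed of weight below 0.02 m/s and value of joint lid above 0.066 m); the robot touches nothing.
It fails at once if more than 25 N on the lid (contact force between anything else and lid above 25 N).
It fails at once if the small weight falls free (from more than about 15 mm) (linear speed of weight above 0.5 m/s and contact force between anything else and weight below 0.02 N).
It fails at once if a bystander is moved by more than 20 mm (distance of any of large_weight, cup, bush, tweezers_b, bolt from where it was at the start of the episode above 0.02 m).
It also fails if it takes over 66 s, if anything falls off the work surface, if the arm or the gripper's body presses on something with over 40 N, if the wrist force passes 120 N, or if a joint passes its speed limit or range.

## Working session

There is one attempt and no reset: what is moved stays moved. The work goes in short steps, Python scripts to look and compute and a tool call to move; the robot and the scene stay as the last step left them, time stands still between calls to the robot, and variables do not carry over. Pictures are saved under pics/ and viewed, about 8 in all and at most 12, crops included, and the job is handed in when it is done.

Besides the shell and the picture viewer there is one more tool, called after "Call:" as name(argument=value, ...) on one line, values as JSON. step_arm: Moves the arm, as the interface text tells. Its arguments: {"type":"object","properties":{"steps":{"type":"string"},"gripper":{"type":"number"}},"required":["steps"]}

```bash
mkdir -p pics; ls
cat > h.py <<'E'
import numpy as np, cv2
from scipy.spatial.transform import Rotation as R
from plant import env
def cam(n):
    c=env.camera_info(n); a=np.array(c['attitude'],float)
    M=a if a.shape==(3,3) else (R.from_rotvec(a).as_matrix() if a.size==3 else R.from_quat(a).as_matrix())
    return c,M,np.array(c['position'])
def ray(n,u,v,z,C=None):
    c,M,p=C or cam(n)
    d=M@np.array([(u-c['cx'])/c['fx'],(v-c['cy'])/c['fy'],1]); return p+d*(z-p[2])/d[2]
def proj(n,P,C=None):
    c,M,p=C or cam(n); q=(np.atleast_2d(P)-p)@M
    return np.c_[q[:,0]/q[:,2]*c['fx']+c['cx'],q[:,1]/q[:,2]*c['fy']+c['cy']]
def save(n,f):
    im=env.snapshot(n); cv2.imwrite('pics/'+f,im[:,:,::-1]); return im
E
python3 - <<'E'
from h import *
s=env.observe(); print(s)
for n in ['scene','side','wrist']:
    print(n,env.camera_info(n)); save(n,n+'0.png')
for n in ['scene','side']:
  for l in ['weight_box','lid','balance','large_weight','cup','bush','tweezers_b','bolt','weight']:
    r=env.trace(n,l)
    print(n,l,[(round(x['p'],2),[int(k) for k in x['extent']]) for x in r[:2]])
E
```

```text
pics
{'t': 0.0, 'q': array([-1.31000661e+00,  1.50994533e-01,  1.43804300e+00, -1.27120026e-05,
        1.55380549e+00, -1.34011412e-01]), 'qd': array([ 6.94689603e-04, -7.55644193e-04,  1.30465455e-03,  6.34278836e-05,
       -9.57332885e-04, -1.11335780e-04]), 'effort': array([ 1.77444552e-03, -7.13051605e+01, -5.70878005e+01, -2.28850145e-04,
        8.88670940e-03,  1.32234918e-04]), 'tool_pos': array([ 0.2210648 , -0.53053064,  0.23066464]), 'eef_rot': array([ 0.9144536 ,  1.37146624, -0.913108  ]), 'ft_force': array([-0.01068804,  1.48452828, -0.34290611]), 'torque': array([ 0.00565669,  0.03213391, -0.0145868 ]), 'finger_gap': 0.08513897751724711}
scene {'fx': 468.27604302332975, 'fy': 468.27604302332975, 'cx': 322.12509515653574, 'cy': 246.38656524389867, 'position': array([-0.23491648,  0.39183743,  0.61874721]), 'attitude': array([-1.16939245,  2.0562397 , -1.1430206 ])}
side {'fx': 491.1272604281219, 'fy': 491.1272604281219, 'cx': 322.02227030300844, 'cy': 244.21768933195807, 'position': array([0.50510864, 0.87469554, 0.82072595]), 'attitude': array([-0.05269903,  2.805461
[... 345 characters left out ...]
261, 238, 319, 266])]
scene balance [(0.72, [419, 226, 431, 249])]
scene large_weight []
scene cup []
scene bush [(0.67, [221, 324, 240, 342])]
scene tweezers_b [(0.6, [135, 348, 201, 381])]
scene bolt [(0.41, [483, 251, 492, 254])]
scene weight []
side weight_box [(0.96, [277, 244, 325, 290]), (0.57, [359, 333, 376, 352])]
side lid [(0.9, [287, 247, 322, 279])]
side balance [(0.95, [275, 186, 339, 222])]
side large_weight [(0.56, [378, 219, 390, 243])]
side cup [(0.45, [256, 203, 266, 204])]
side bush [(0.66, [357, 335, 375, 352]), (0.27, [367, 369, 383, 426])]
side tweezers_b [(0.51, [367, 367, 385, 427])]
side bolt [(0.41, [279, 188, 344, 223]), (0.3, [282, 245, 324, 280])]
side weight []
```

Run:
```python
from h import *
a=cv2.imread('pics/scene0.png')[180:400,120:520]; b=cv2.imread('pics/side0.png')[170:370,200:440]
a=cv2.resize(a,(800,440)); cv2.imwrite('pics/a.png',a); cv2.imwrite('pics/b.png',cv2.resize(b,(720,600),interpolation=cv2.INTER_CUBIC))
for n,l,z in [('side','lid',.054),('side','balance',.05),('scene','lid',.054)]:
    env.snapshot(n); m=env.trace(n,l)[0]['mask'].astype(np.uint8)
    r=cv2.minAreaRect(cv2.findNonZero(m)); v,u=np.nonzero(m); print(n,l,ray(n,u.mean(),v.mean(),z))
    h=cv2.convexHull(cv2.findNonZero(m)); q=cv2.approxPolyDP(h,3,True)[:,0]
    print(np.round([ray(n,*p,z)[:2] for p in q.astype(float)],3).tolist())
```

```text
side lid [0.60967016 0.00742198 0.054     ]
[[0.563, 0.048], [0.638, 0.064], [0.658, -0.035], [0.583, -0.052]]
side balance [ 0.6049389  -0.23544483  0.05      ]
[[0.521, -0.305], [0.524, -0.179], [0.537, -0.148], [0.686, -0.167], [0.678, -0.328]]Traceback (most recent call last):
  File "<stdin>", line 5, in <module>
IndexError: list index out of range
```

View pics/a.png

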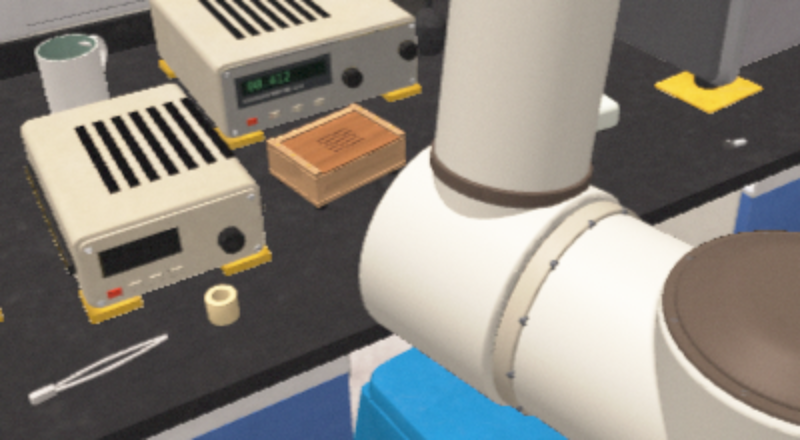

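View pics/b.png

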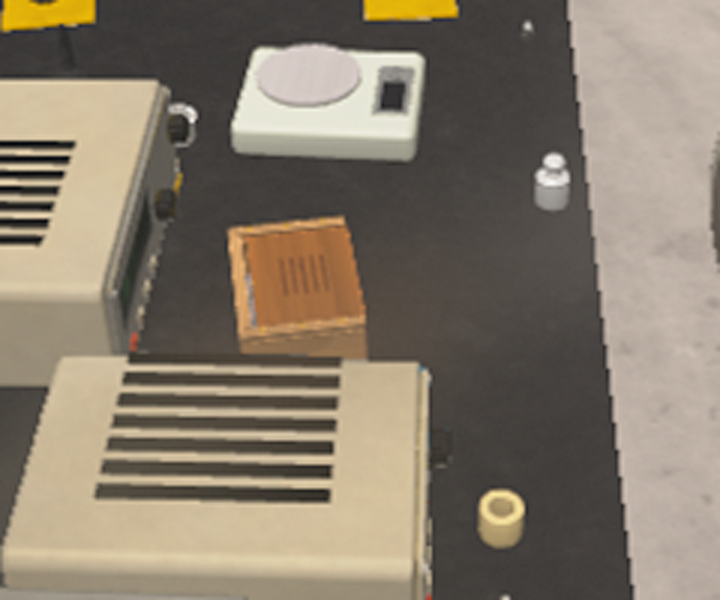

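```bash
cat >> h.py <<'E'
def to(P,yaw=None):
    s=env.observe(); M=R.from_rotvec(s['eef_rot']).as_matrix()
    d=(np.array(P)-s['tool_pos'])@M/.04
    print('from',s['tool_pos'].round(4),'units',d.round(3))
def tri(n1,p1,n2,p2):
    A=np.zeros((3,3));b=np.zeros(3)
    for n,(u,v) in((n1,p1),(n2,p2)):
        c,M,p=cam(n);d=M@np.array([(u-c['cx'])/c['fx'],(v-c['cy'])/c['fy'],1]);d/=np.linalg.norm(d);Q=np.eye(3)-np.outer(d,d);A+=Q;b+=Q@p
    return np.linalg.solve(A,b)
E
python3 - <<'E'
from h import *
print('pan',ray('side',302.7,195,.056))
print('L corner foot',ray('scene',255,309,0),'top',tri('scene',(251,275),'side',(342,292)))
print('rear inst', tri('scene',(229,237),'side',(236,297)), tri('scene',(328,189),'side',(256,198)))
M=R.from_rotvec(env.observe()['eef_rot']).as_matrix(); print(M.round(3))
c,Mc,p=cam('wrist'); print(Mc.round(3)); to([.52,0,.23])
print(env.observe()['t'])
E
```

```text
pan [ 0.62782571 -0.27336628  0.056     ]
L corner foot [0.51476034 0.13843421 0.        ] top [0.51170958 0.13928544 0.08854148]
rear inst [0.74984805 0.10678233 0.04327544] [ 0.73895537 -0.17440469  0.11280521]
[[-0.     0.923  0.385]
 [ 0.     0.385 -0.923]
 [-1.     0.    -0.   ]]
[[ 0.384 -0.876 -0.292]
 [-0.923 -0.364 -0.122]
 [ 0.001  0.316 -0.949]]
from [ 0.2211 -0.5308  0.2313] units [ 0.033 12.001 -9.375]
1.35
```

Call:
step_arm(steps="0 .8 -.5 0; 0 1.6 -1 0; 0 2.4 -1.5 0; 0 3.2 -2 0; 0 4 -2.5 0; 0 4.8 -3 0; 0 5.6 -3.5 0; 0 6.4 -4 0", gripper=0)

```text
t: 2.02
tool_pos: [0.3966, -0.2829, 0.2315]
eef_rot: [0.914, 1.37, -0.914]
ft_force: [0.5, -1.2, 0.9]
finger_gap: -0.0002
```

```bash
python3 -c "
from h import *
to([.6,0,.23])"
```

```text
from [ 0.3966 -0.2829  0.2315] units [ 0.038  7.414 -4.575]
```

Call:
step_arm(steps="0 .9 -.5 2; 0 1.8 -1.1 4; 0 2.7 -1.7 6; 0 3.6 -2.3 8; 0 4.5 -2.8 10; 0 5.4 -3.4 11; 0 6.4 -4 11; 0 7.4 -4.6 11")

```text
t: 2.68
tool_pos: [0.5898, -0.0109, 0.2317]
eef_rot: [1.059, 1.297, -1.058]
ft_force: [0.1, -0.6, -0.0]
finger_gap: 0.0001
```

Run:
```python
from h import *
C=cam('wrist'); im=save('wrist','w1.png'); print(env.observe()['tool_pos'])
for l in ['lid','weight_box','balance']:
  for r in env.trace('wrist',l)[:1]:
    q=cv2.approxPolyDP(cv2.convexHull(cv2.findNonZero(r['mask'].astype(np.uint8))),5,True)[:,0].astype(float)
    print(l,r['p'],r['extent'],np.round([ray('wrist',*p,.054,C)[:2] for p in q],3).tolist(),q.tolist())
```

```text
[ 0.59270097 -0.00576025  0.23100557]
lid 0.73 [233.8, 110.5, 385.0, 223.4] [[0.659, -0.04], [0.578, -0.055], [0.559, 0.051], [0.64, 0.065]] [[385.0, 115.0], [378.0, 224.0], [239.0, 221.0], [235.0, 112.0]]
weight_box 0.8 [216.1, 87.6, 399.1, 225.1] [[0.675, -0.048], [0.582, -0.064], [0.559, 0.063], [0.651, 0.079]] [[401.0, 94.0], [391.0, 222.0], [224.0, 219.0], [218.0, 91.0]]
balance 0.88 [517.8, 112.5, 640.0, 335.2] [[0.53, -0.294], [0.535, -0.197], [0.545, -0.182], [0.677, -0.187], [0.692, -0.194], [0.692, -0.22]] [[639.0, 332.0], [532.0, 306.0], [519.0, 292.0], [587.0, 131.0], [605.0, 113.0], [639.0, 120.0]]
```

View pics/w1.png

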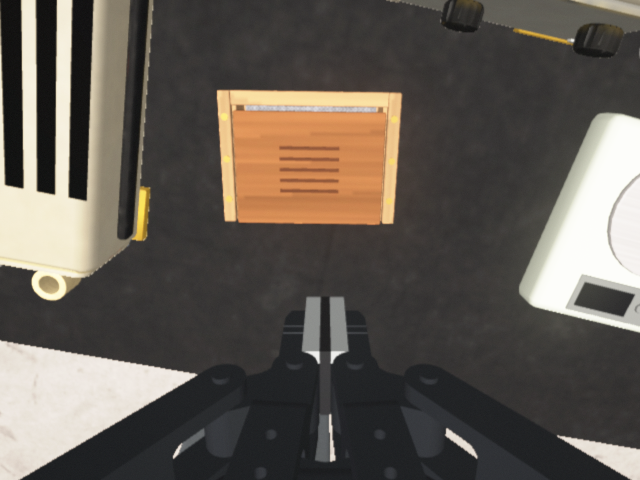

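```bash
python3 -c "
from h import *
to([.630,-.027,.07])
M=R.from_rotvec(env.observe()['eef_rot']).as_matrix();print(np.degrees(np.arctan2(M[1,1],M[0,1])),M.round(3))"
```

```text
from [ 0.5891 -0.0121  0.231 ] units [4.026 0.927 0.57 ]
11.727203464619388 [[-0.     0.979  0.203]
 [-0.     0.203 -0.979]
 [-1.    -0.001  0.   ]]
```

Call:
step_arm(steps=".6 .2 .1 1.4; 1.2 .4 .3 1.4; 1.8 .6 .4 1.4; 2.4 .8 .6 1.4; 3 .93 .57 1.4; 3.5 .93 .57 1.4; 3.9 .93 .57 1.4; 4 .93 .57 1.4")

```text
t: 3.55
tool_pos: [0.6284, -0.0283, 0.0684]
eef_rot: [1.075, 1.292, -1.079]
ft_force: [-1.2, -0.3, -1.1]
finger_gap: -0.0002
```

Run:
```python
from h import *
C=cam('wrist'); im=save('wrist','w2.png'); print(C[2])
for l in ['lid']:
  for r in env.trace('wrist',l)[:1]:
    q=cv2.approxPolyDP(cv2.convexHull(cv2.findNonZero(r['mask'].astype(np.uint8))),5,True)[:,0].astype(float)
    print(l,r['p'],np.round([ray('wrist',*p,.052,C)[:2] for p in q],3).tolist())
s=env.observe();print(s['tool_pos'],s['ft_force'],cam('wrist')[2])
```

```text
[ 0.70787426 -0.01316446  0.21090013]
lid 0.71 [[0.661, -0.04], [0.614, -0.049], [0.586, -0.006], [0.557, 0.053], [0.64, 0.067]]
[ 0.62945757 -0.02794542  0.07082129] [0.35432268 0.09931337 0.43293832] [ 0.70855421 -0.01281762  0.21353896]
```

View pics/w2.png

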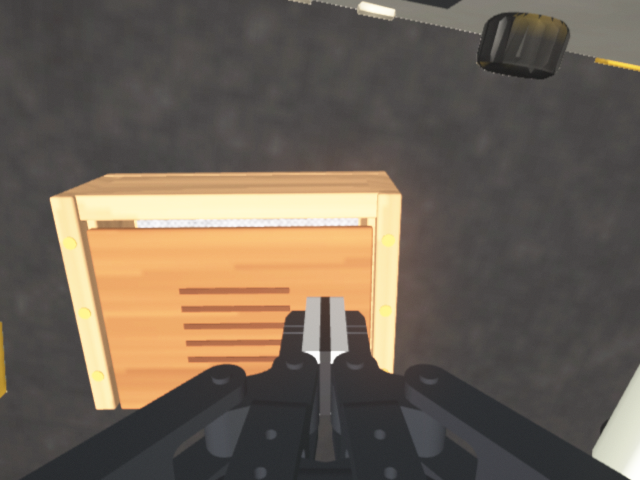

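Call:
step_arm(steps=".05 0 0 0; .1 0 0 0; .15 0 0 0; .2 0 0 0; .22 0 0 0; .24 0 0 0; .25 0 0 0; .25 0 0 0")

```text
t: 4.32
tool_pos: [0.6294, -0.0279, 0.0608]
eef_rot: [1.075, 1.29, -1.077]
ft_force: [0.0, 0.2, -0.5]
finger_gap: -0.0003
```

Call:
step_arm(steps=".0125 0 0 0; .025 0 0 0; .0375 0 0 0; .05 0 0 0; .0625 0 0 0; .075 0 0 0; .0875 0 0 0; .1 0 0 0")

```text
t: 4.98
tool_pos: [0.6294, -0.0279, 0.0567]
eef_rot: [1.075, 1.29, -1.077]
ft_force: [0.0, 0.6, -0.2]
finger_gap: -0.0005
```

Call:
step_arm(steps=".0125 0 0 0; .025 0 0 0; .0375 0 0 0; .05 0 0 0; .05 0 0 0; .05 0 0 0")

```text
t: 5.48
tool_pos: [0.6294, -0.0279, 0.0547]
eef_rot: [1.075, 1.29, -1.078]
ft_force: [-0.0, -0.4, -0.3]
finger_gap: 0.0002
```

Call:
step_arm(steps=".0125 0 0 0; .025 0 0 0; .0375 0 0 0; .0375 0 0 0")

```text
t: 5.82
tool_pos: [0.6296, -0.0279, 0.054]
eef_rot: [1.075, 1.289, -1.077]
ft_force: [-4.1, 0.4, 9.9]
finger_gap: 0.0
```

Call:
step_arm(steps=".025 0 0 0; .028 0 0 0; .028 -.05 0 0; .028 -.1 0 0; .028 -.15 0 0; .028 -.2 0 0; .028 -.25 0 0; .028 -.3 0 0")

```text
t: 6.48
tool_pos: [0.6189, -0.03, 0.0541]
eef_rot: [1.077, 1.287, -1.075]
ft_force: [4.3, 1.6, 7.0]
finger_gap: -0.0002
```

Run:
```python
from h import *
C=cam('wrist'); im=save('wrist','w3.png'); 
for r in env.trace('wrist','lid')[:1]:
    q=cv2.approxPolyDP(cv2.convexHull(cv2.findNonZero(r['mask'].astype(np.uint8))),5,True)[:,0].astype(float)
    print(r['p'],np.round([ray('wrist',*p,.054,C)[:2] for p in q],3).tolist())
s=env.observe();print(s['tool_pos'],s['ft_force'])
```

```text
0.88 [[0.65, -0.042], [0.605, -0.051], [0.565, -0.042], [0.554, 0.013], [0.552, 0.05], [0.63, 0.064]]
[ 0.61862273 -0.03001786  0.05406358] [1.76002296 1.60037798 8.76114421]
```

Call:
step_arm(steps=".03 0 0 0; .04 -.05 0 0; .042 -.15 0 0; .042 -.25 0 0; .042 -.35 0 0; .042 -.45 0 0; .042 -.55 0 0; .042 -.65 0 0")

```text
t: 7.25
tool_pos: [0.5944, -0.0347, 0.054]
eef_rot: [1.078, 1.284, -1.073]
ft_force: [4.5, 2.0, 12.2]
finger_gap: 0.0001
```

Call:
step_arm(steps=".03 0 0 0; .04 -.05 0 0; .042 -.15 0 0; .042 -.25 0 0; .042 -.35 0 0; .042 -.45 0 0; .042 -.55 0 0; .042 -.65 0 0")

```text
t: 7.92
tool_pos: [0.5703, -0.0393, 0.054]
eef_rot: [1.08, 1.28, -1.07]
ft_force: [3.9, 3.0, 14.9]
finger_gap: 0.0004
```

Run:
```python
from h import *
C=cam('wrist'); im=save('wrist','w4.png'); 
for r in env.trace('wrist','lid')[:1]:
    q=cv2.approxPolyDP(cv2.convexHull(cv2.findNonZero(r['mask'].astype(np.uint8))),5,True)[:,0].astype(float)
    print(r['p'],np.round([ray('wrist',*p,.054,C)[:2] for p in q],3).tolist())
s=env.observe();print(s['tool_pos'],s['ft_force'])
```

```text
0.62 [[0.602, -0.051], [0.557, -0.06], [0.516, -0.05], [0.506, 0.003], [0.504, 0.041], [0.582, 0.055]]
[ 0.56976084 -0.0393593   0.05392347] [-1.61006082  0.9074078  16.48299981]
```

Call:
step_arm(steps=".03 0 0 0; .034 -.05 0 0; .036 -.12 0 0; .036 -.19 0 0; .036 -.26 0 0; .036 -.33 0 0; .036 -.4 0 0; .036 -.47 0 0")

```text
t: 8.68
tool_pos: [0.5532, -0.0428, 0.054]
eef_rot: [1.081, 1.276, -1.067]
ft_force: [8.3, 1.7, 11.3]
finger_gap: -0.0001
```

Run:
```python
from h import *
C=cam('wrist'); im=save('wrist','w5.png'); 
for r in env.trace('wrist','lid')[:1]:
    q=cv2.approxPolyDP(cv2.convexHull(cv2.findNonZero(r['mask'].astype(np.uint8))),5,True)[:,0].astype(float)
    print(r['p'],np.round([ray('wrist',*p,.054,C)[:2] for p in q],3).tolist())
s=env.observe();print(s['tool_pos'],s['ft_force'])
```

```text
0.59 [[0.591, -0.053], [0.54, -0.063], [0.506, -0.052], [0.49, 0.039], [0.571, 0.054]]
[ 0.55285315 -0.04288804  0.0540047 ] [ 4.60214135  0.61167429 12.48085414]
```

Call:
step_arm(steps=".03 0 0 0; .034 -.06 0 0; .036 -.12 0 0; .036 -.18 0 0; .036 -.24 0 0; .036 -.3 0 0; .036 -.3 0 0; -.1 -.3 0 0")

```text
t: 9.45
tool_pos: [0.5413, -0.0451, 0.058]
eef_rot: [1.081, 1.276, -1.067]
ft_force: [-0.5, -0.1, -0.1]
finger_gap: 0.0004
```

Run:
```python
from h import *
s=env.observe();print(s['tool_pos'],s['ft_force'])
to([.60,-.02,.22])
```

```text
[ 0.5412556  -0.04506656  0.05799326] [-0.50109897 -0.12049776 -0.12971408]
from [ 0.5413 -0.0451  0.058 ] units [-4.029  1.615 -0.338]
```

Call:
step_arm(steps="-.8 0 0 0; -1.6 .2 0 0; -2.4 .6 -.1 0; -3.2 1 -.2 0; -4 1.4 -.3 0; -4 1.6 -.34 0; -4 1.6 -.34 0; -4 1.6 -.34 0", gripper=50)

```text
t: 10.12
tool_pos: [0.599, -0.0199, 0.2179]
eef_rot: [1.08, 1.277, -1.068]
ft_force: [0.4, -0.0, -0.3]
finger_gap: 0.0423
```

Run:
```python
from h import *
C=cam('wrist'); im=save('wrist','w6.png'); print(C[2],cam('wrist')[2])
for l,z in [('lid',.054),('weight_box',.054),('weight',.03),('balance',.04),('pan',.056)]:
  for r in env.trace('wrist',l)[:1]:
    q=cv2.approxPolyDP(cv2.convexHull(cv2.findNonZero(r['mask'].astype(np.uint8))),5,True)[:,0].astype(float)
    print(l,r['p'],r['extent'],np.round([ray('wrist',*p,z,C)[:2] for p in q],3).tolist())
s=env.observe();print(s['tool_pos'],s['ft_force'],s['finger_gap'])
M=R.from_rotvec(s['eef_rot']).as_matrix();print(np.degrees(np.arctan2(M[1,1],M[0,1])),M.round(3))
```

```text
[ 0.67591386 -0.00453886  0.36186008] [ 0.67561192 -0.00472607  0.36138978]
lid 0.79 [221.7, 223.8, 368.7, 325.4] [[0.592, -0.052], [0.509, -0.067], [0.495, 0.008], [0.5, 0.041], [0.57, 0.054]]
weight_box 0.95 [195.3, 103.2, 383.3, 326.0] [[0.675, -0.046], [0.59, -0.064], [0.511, -0.069], [0.496, 0.007], [0.5, 0.039], [0.558, 0.062], [0.651, 0.079]]
weight 0.56 [294.6, 155.1, 315.6, 181.0] [[0.617, -0.009], [0.61, 0.002], [0.626, 0.006], [0.629, -0.005]]
balance 0.64 [514.8, 122.2, 638.2, 344.4] [[0.525, -0.306], [0.529, -0.209], [0.539, -0.191], [0.691, -0.199], [0.694, -0.235]]
pan 0.98 [517.0, 118.8, 640.0, 345.7] [[0.532, -0.291], [0.536, -0.198], [0.546, -0.182], [0.691, -0.189], [0.693, -0.224]]
[ 0.59891303 -0.02020349  0.21837232] [-0.05564003  0.09803936  0.3912315 ] 0.04268905545744861
10.242862348033748 [[ 0.014  0.984  0.178]
 [-0.002  0.178 -0.984]
 [-1.     0.014  0.004]]
```

View pics/w6.png

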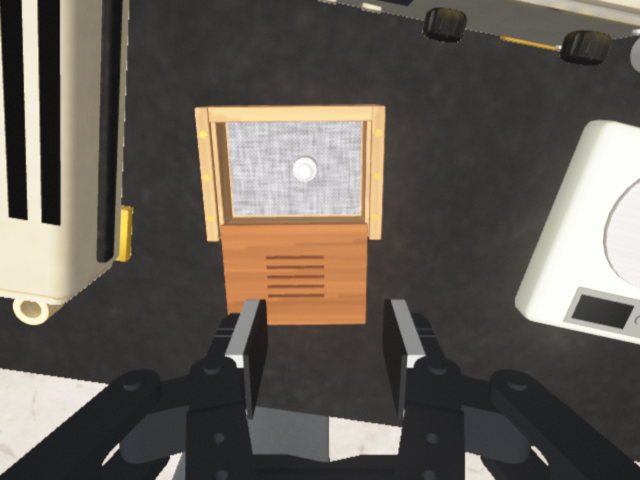

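Run:
```python
from h import *
env.snapshot('side')
for r in env.trace('side','lid')[:1]:
    q=cv2.approxPolyDP(cv2.convexHull(cv2.findNonZero(r['mask'].astype(np.uint8))),3,True)[:,0].astype(float)
    print('side',r['p'],np.round([ray('side',*p,.054)[:2] for p in q],3).tolist())
w=cv2.imread('pics/w6.png').astype(int)
print([(r,w[r,330:350].mean(0).astype(int).tolist()) for r in range(210,230)])
print([(r,w[r,330:350].mean(0).astype(int).tolist()) for r in range(318,330)])
ex=np.array([.984,.179]);ey=np.array([-.179,.984]);c=np.array([.6163,.0077])
C=cam('wrist')
for t in (.066,.070,.074):
    for x in (.034,-.050):
        P=c+ex*(x-t)+ey*-.02; print(t,x,proj('wrist',[*P,.054],C).round(1))
P=c+ex*-.04+ey*-.02
for z in (.016,.049): print('wall',z,proj('wrist',[*P,z],C).round(1))
P=c+ex*.038+ey*-.02; print('rear inner top',proj('wrist',[*P,.054],C)); print([(r,w[r,330:350].mean(0).astype(int).tolist()) for r in range(100,128,2)])
a=cv2.imread('pics/w6.png')[90:340,180:400]; cv2.imwrite('pics/w6c.png',cv2.resize(a,(528,600)))
```

```text
side 0.57 [[0.492, 0.04], [0.57, 0.052], [0.59, -0.044], [0.512, -0.066]]
[(210, [205, 202, 205]), (211, [205, 202, 205]), (212, [204, 202, 205]), (213, [202, 202, 208]), (214, [185, 207, 231]), (215, [149, 196, 234]), (216, [113, 156, 200]), (217, [90, 126, 163]), (218, [86, 119, 155]), (219, [86, 119, 156]), (220, [88, 121, 158]), (221, [86, 119, 156]), (222, [79, 111, 148]), (223, [70, 104, 149]), (224, [77, 121, 183]), (225, [90, 142, 213]), (226, [94, 149, 222]), (227, [95, 151, 225]), (228, [95, 152, 226]), (229, [95, 152, 226])]
[(318, [83, 137, 211]), (319, [83, 136, 209]), (320, [83, 137, 210]), (321, [84, 139, 213]), (322, [85, 140, 214]), (323, [79, 126, 192]), (324, [64, 89, 131]), (325, [54, 60, 72]), (326, [53, 56, 64]), (327, [53, 56, 64]), (328, [53, 56, 63]), (329, [53, 56, 63])]
0.066 0.034 [[318.8 219.6]]
0.066 -0.05 [[319.4 320.5]]
0.07 0.034 [[318.8 224.8]]
0.07 -0.05 [[319.4 325. ]]
0.074 0.034 [[318.8 229.9]]
0.074 -0.05 [[319.5 329.4]]
wall 0.016 [[319.2 216.3]]
wall 0.049 [[318.9 227.9]]
rear inner top [[318.11757325 122.38295378]]
[(100, [57, 60, 64]), (102, [57, 60, 65]), (104, [69, 87, 107]), (106, [120, 170, 216]), (108, [158, 217, 247]), (110, [159, 217, 247]), (112, [160, 218, 247]), (114, [164, 223, 249]), (116, [166, 226, 250]), (118, [165, 225, 250]), (120, [153, 200, 236]), (122, [195, 193, 197]), (124, [207, 204, 206]), (126, [217, 214, 217])]
```

View pics/w6c.png

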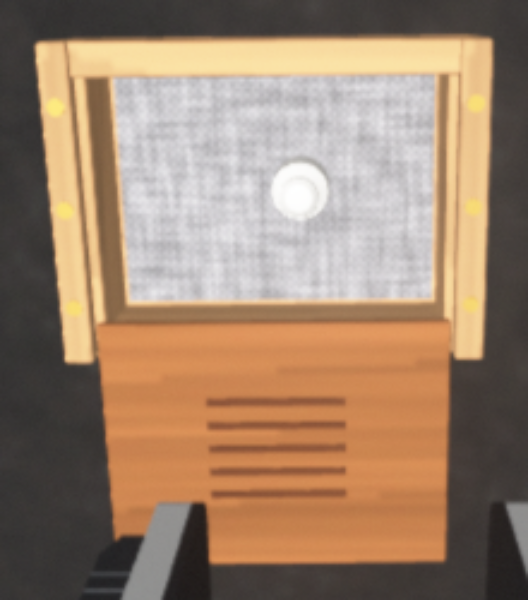

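Run:
```python
from h import *
C=cam('wrist'); im=env.snapshot('wrist')
r=env.trace('wrist','weight')[0]; v,u=np.nonzero(r['mask']); print(r['p'],r['extent'],u.mean(),v.mean())
W=ray('wrist',u.mean(),v.mean(),.034,C);K=ray('wrist',305.4,171,.045,C);print(W,K)
ex=np.array([.984,.179]);ey=np.array([-.179,.984]);d=W[:2]-[.6163,.0077];print(d@ex,d@ey)
for z in (.036,.046):print(proj('wrist',[*W[:2],z],C))
s=env.observe();to([*W[:2],.10]);print(s['eef_rot'],s['t'])
```

```text
0.75 [294.6, 155.0, 316.3, 181.8] 304.38582677165357 168.6811023622047
[ 0.62050065 -0.00081067  0.034     ] [ 0.62079603 -0.00195983  0.045     ]
0.002610031096027322 -0.009126411375858822
[[304.28138136 169.11284461]]
[[303.74037209 171.34919517]]
from [ 0.5993 -0.0201  0.2188] units [ 2.976  0.566 -0.392]
[ 1.08123815  1.27565656 -1.06749229] 10.6167
```

Call:
step_arm(steps=".5 .3 -.2 0; 1 .57 -.39 0; 1.5 .57 -.39 0; 2 .57 -.39 0; 2.5 .57 -.39 0; 2.9 .57 -.39 0; 2.98 .57 -.39 0; 2.98 .57 -.39 0")

```text
t: 11.28
tool_pos: [0.6202, -0.0009, 0.099]
eef_rot: [1.081, 1.277, -1.069]
ft_force: [-0.3, -0.5, -0.2]
finger_gap: 0.0429
```

Run:
```python
from h import *
env.observe(); C=cam('wrist'); im=save('wrist','w7.png')
for r in env.trace('wrist','weight')[:1]:
  v,u=np.nonzero(r['mask']); print(r['p'],r['extent'],u.mean(),v.mean(),ray('wrist',u.mean(),v.mean(),.036,C))
for r in env.trace('wrist','lid')[:1]:
  print(r['p'],r['extent'])
to([.6205,-.0012,.020])
```

```text
0.85 [310.0, 230.9, 342.0, 276.4] 324.6958598726115 251.02547770700636 [ 6.22351435e-01 -9.53384859e-06  3.60000000e-02]
0.75 [198.7, 336.7, 403.0, 462.3]
from [ 0.6213 -0.0009  0.1012] units [ 2.03  -0.052 -0.007]
```

View pics/w7.png

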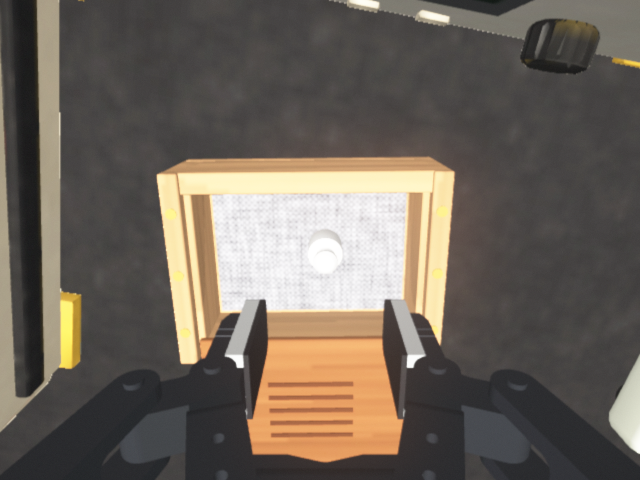

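Call:
step_arm(steps=".4 -.03 0 0; .8 -.03 0 0; 1.2 -.03 0 0; 1.5 -.03 0 0; 1.75 -.03 0 0; 1.9 -.03 0 0; 2 -.03 0 0; 2.02 -.03 0 0")

```text
t: 12.1
tool_pos: [0.6215, -0.0013, 0.0202]
eef_rot: [1.082, 1.274, -1.067]
ft_force: [-0.2, -0.3, 0.6]
finger_gap: 0.0429
```

Call:
step_arm(steps="0 0 0 0; 0 0 0 0; 0 0 0 0; 0 0 0 0; 0 0 0 0; 0 0 0 0", gripper=0)

```text
t: 12.6
tool_pos: [0.6219, -0.0014, 0.021]
eef_rot: [1.082, 1.273, -1.066]
ft_force: [-0.8, -0.2, 6.5]
finger_gap: 0.015
```

Call:
step_arm(steps="0 0 0 0; 0 0 0 0; 0 0 0 0")

```text
t: 12.85
tool_pos: [0.6219, -0.0014, 0.0211]
eef_rot: [1.082, 1.273, -1.066]
ft_force: [-0.8, 0.6, 0.7]
finger_gap: 0.0148
```

Run:
```python
from h import *
im=save('wrist','w8.png'); s=env.observe(); print(s['finger_gap'],s['ft_force'],s['torque'],s['tool_pos'])
cv2.imwrite('pics/w8c.png',cv2.resize(im[220:420,200:450,::-1],(750,600)))
```

```text
0.014891344314571496 [-0.25235943  0.63949686  1.62601407] [0.00900381 0.03379054 0.03588093] [ 0.62190922 -0.00141607  0.02106859]
```

View pics/w8c.png

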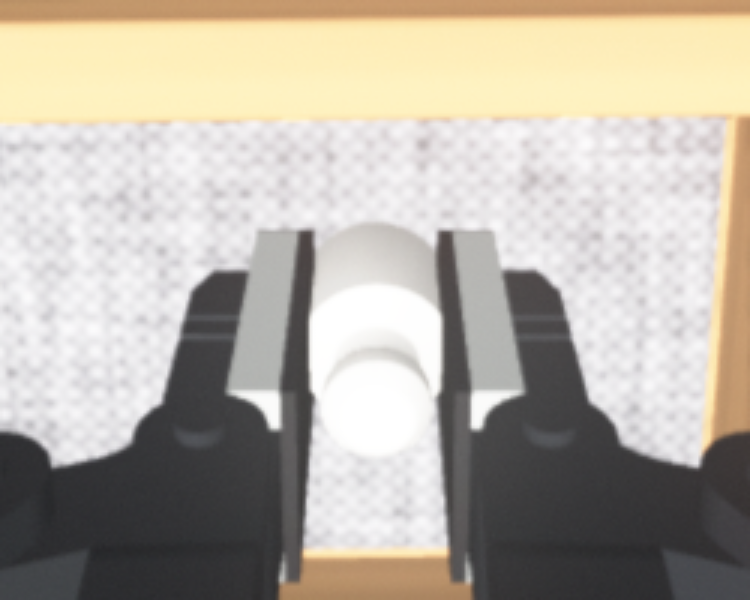

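Call:
step_arm(steps="-.2 0 0 0; -.5 0 0 0; -.9 0 0 0; -1.3 0 0 0; -1.8 0 0 0; -2.3 0 0 0; -2.8 0 0 0; -3.2 0 0 0")

```text
t: 13.57
tool_pos: [0.6198, -0.0011, 0.1521]
eef_rot: [1.083, 1.271, -1.064]
ft_force: [0.5, 0.1, 0.1]
finger_gap: 0.015
```

Run:
```python
from h import *
s=env.observe(); print(s['finger_gap'],s['ft_force'])
to([.58,-.25,.17])
```

```text
0.014974034338889565 [0.46211975 0.07730933 0.13867748]
from [ 0.6198 -0.0011  0.1521] units [-0.453 -2.079  5.948]
```

Call:
step_arm(steps="-.2 -.2 .5 0; -.4 -.5 1.3 0; -.45 -.8 2.2 0; -.45 -1.1 3.1 0; -.45 -1.4 4 0; -.45 -1.7 4.9 0; -.45 -2 5.6 0; -.45 -2.08 5.95 0")

```text
t: 14.23
tool_pos: [0.5788, -0.2536, 0.1711]
eef_rot: [1.084, 1.269, -1.067]
ft_force: [-0.2, 0.4, -1.6]
finger_gap: 0.0152
```

Call:
step_arm(steps="0 0 0 0; 0 0 0 0; 0 0 0 0")

```text
t: 14.48
tool_pos: [0.579, -0.2527, 0.1717]
eef_rot: [1.084, 1.269, -1.066]
ft_force: [0.3, 0.8, -0.4]
finger_gap: 0.0149
```

Run:
```python
from h import *
env.observe(); C=cam('wrist'); im=save('wrist','w9.png')
s=env.observe(); print(s['finger_gap'],s['tool_pos'],s['t'])
g=cv2.cvtColor(im,cv2.COLOR_RGB2GRAY)
for r in env.trace('wrist','balance')[:1]:
    q=cv2.approxPolyDP(cv2.convexHull(cv2.findNonZero(r['mask'].astype(np.uint8))),5,True)[:,0].astype(float)
    print(r['p'],r['extent'],np.round([ray('wrist',*p,.04,C)[:2] for p in q],3).tolist())
cc=proj('wrist',[.628,-.273,.056],C); print('pan pred',cc)
for a in range(0,360,45): print(proj('wrist',[.628+.05*np.cos(np.radians(a)),-.273+.05*np.sin(np.radians(a)),.056],C).round().tolist(),end='')
```

```text
0.015220249422030945 [ 0.57909137 -0.25231214  0.1715886 ] 14.5333
0.76 [245.2, 20.1, 509.9, 315.3] [[0.686, -0.346], [0.524, -0.338], [0.532, -0.207], [0.692, -0.215]]
pan pred [[372.26235139 154.69774808]]
[[391.0, 67.0]][[324.0, 82.0]][[289.0, 140.0]][[304.0, 202.0]][[356.0, 233.0]][[416.0, 221.0]][[453.0, 169.0]][[445.0, 105.0]]
```

View pics/w9.png

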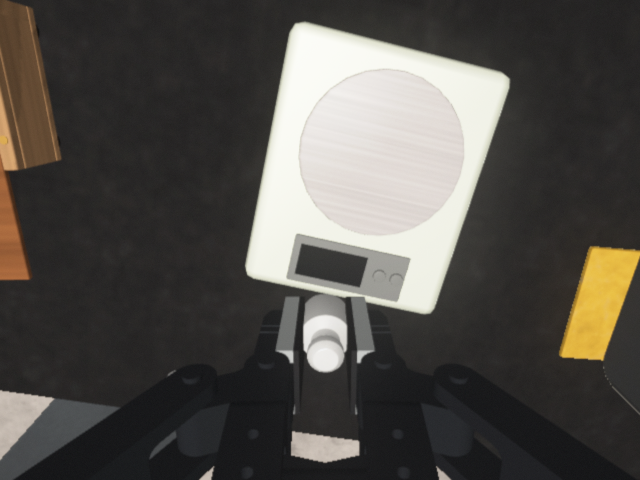

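Run:
```python
from h import *
for p in [(381.5,151),(299,152),(464,152)]: print(ray('wrist',*p,.056))
P=ray('wrist',381.5,151,.056)
to([P[0],P[1],.08])
```

```text
[ 0.63124546 -0.27740975  0.056     ]
[ 0.62207205 -0.22918521  0.056     ]
[ 0.63929266 -0.32603388  0.056     ]
from [ 0.5791 -0.2522  0.1715] units [2.315 1.126 0.835]
```

Call:
step_arm(steps=".2 .4 .3 0; .5 .8 .6 0; .8 1.1 .8 0; 1.2 1.1 .8 0; 1.6 1.1 .8 0; 2 1.1 .8 0; 2.2 1.1 .8 0; 2.3 1.1 .8 0")

```text
t: 15.25
tool_pos: [0.6299, -0.275, 0.0794]
eef_rot: [1.082, 1.272, -1.065]
ft_force: [-1.0, -0.7, -0.2]
finger_gap: 0.0148
```

Call:
step_arm(steps=".1 0 0 0; .18 0 0 0; .25 0 0 0; .3 0 0 0; .35 0 0 0; .35 0 0 0; .35 0 0 0")

```text
t: 15.83
tool_pos: [0.6302, -0.2751, 0.0656]
eef_rot: [1.082, 1.272, -1.065]
ft_force: [-0.4, -0.2, 0.4]
finger_gap: 0.0146
```

Lower in fine steps until contact.

Call:
step_arm(steps=".0125 0 0 0; .025 0 0 0; .0375 0 0 0; .05 0 0 0; .0625 0 0 0; .075 0 0 0; .0875 0 0 0; .0875 0 0 0")

```text
t: 16.5
tool_pos: [0.6302, -0.2751, 0.0619]
eef_rot: [1.082, 1.272, -1.065]
ft_force: [0.4, -0.2, -0.1]
finger_gap: 0.0154
```

Call:
step_arm(steps=".0125 0 0 0; .025 0 0 0; .0375 0 0 0; .0375 0 0 0")

```text
t: 16.83
tool_pos: [0.6303, -0.2751, 0.0609]
eef_rot: [1.082, 1.271, -1.065]
ft_force: [-2.1, 2.2, 4.6]
finger_gap: 0.0152
```

Call:
step_arm(steps=".01 0 0 0; .01 0 0 0; .01 0 0 0; .01 0 0 0; .01 0 0 0; .01 0 0 0", gripper=50)

```text
t: 17.33
tool_pos: [0.6303, -0.2751, 0.0605]
eef_rot: [1.082, 1.271, -1.065]
ft_force: [-0.2, 0.1, -0.2]
finger_gap: 0.0426
```

Call:
step_arm(steps="-.2 0 0 0; -.5 0 0 0; -.9 0 0 0; -1.4 0 0 0; -2 -.5 0 0; -2.7 -1 0 0; -3.2 -1.6 0 0; -3.2 -2 0 0")

```text
t: 18.0
tool_pos: [0.5488, -0.29, 0.1932]
eef_rot: [1.081, 1.264, -1.063]
ft_force: [1.4, -0.5, 1.6]
finger_gap: 0.043
```

Call:
step_arm(steps="0 0 0 0; 0 0 0 0; 0 0 0 0")

```text
t: 18.25
tool_pos: [0.5493, -0.29, 0.1941]
eef_rot: [1.082, 1.263, -1.063]
ft_force: [1.4, -0.3, -0.4]
finger_gap: 0.0427
```

Run:
```python
from h import *
s=env.observe(); C=cam('wrist'); im=save('wrist','w10.png'); print(s['tool_pos'],s['ft_force'],s['t'],s['finger_gap'])
for r in env.trace('wrist','weight')[:1]:
  v,u=np.nonzero(r['mask']); print(r['p'],r['extent'],ray('wrist',u.mean(),v.mean(),.073,C))
env.snapshot('side')
for r in env.trace('side','lid')[:1]:
    q=cv2.approxPolyDP(cv2.convexHull(cv2.findNonZero(r['mask'].astype(np.uint8))),3,True)[:,0].astype(float)
    print('lid',r['p'],np.round([ray('side',*p,.054)[:2] for p in q],3).tolist())
```

```text
[ 0.54931769 -0.29002006  0.19411471] [ 1.44802597 -0.32280002 -0.37343683] 18.25 0.04273674570108257
0.75 [307.1, 76.6, 334.1, 110.3] [ 0.62790948 -0.27481364  0.073     ]
lid 0.63 [[0.492, 0.04], [0.57, 0.052], [0.588, -0.048], [0.512, -0.062]]
```

View pics/w10.png

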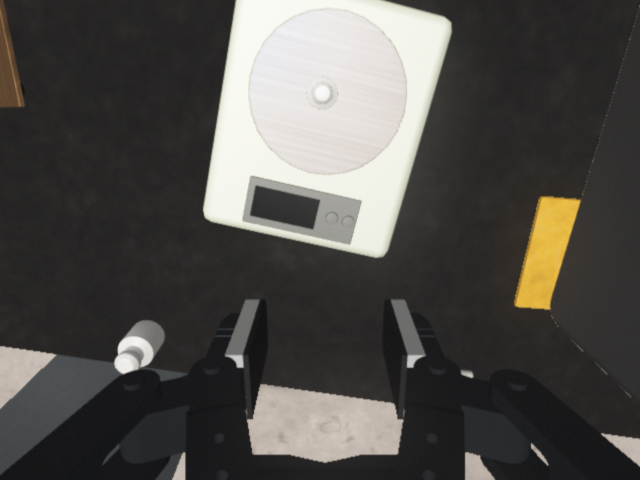

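```bash
python3 -c "
from h import *
print(env.job_done(), env.observe()['t'])"
```

```text
the job is handed in; nothing more can be done
the job is handed in; nothing more can be done
```

The job is handed in: the lid is open and the small weight stands on the balance pan. No verdict came back. The last reading before hand-in was at 18.25 s of the 66 s allowed.

- **Lid:** I pressed on its top and dragged it towards the robot. The highest pressing force I read was about 16.5 N, but readings came only between moves, so brief peaks are unseen. The drag force rose and the fingertip then slipped, which fits the end stop.
- **Weight:** I gripped it by its body, lifted it out, lowered it until it touched the pan, then released it and backed away. The last wrist picture shows it upright.
- **Last checks:**
  - By eye the weight is about 4 mm from the pan's middle (limit 20 mm).
  - The side camera shows the lid unmoved after the placing.
  - The force readings at the end were at noise level, so the gripper was clear.
- **Disagreements:**
  - Both cameras put the lid's travel at 69–71 mm rather than the full 74 mm. It seems to have started about 4 mm open, and either way it is above the 66 mm needed.
  - The fingers read 15 mm on the 18 mm body, but the grip held.
  - I did not re-measure the bystanders. My path kept clear of them, and I saw no contact.

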